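# Load castor wheels in the vibratory cleaner, secure the lid and set the speed

### The arm

A 6-joint arm with a two-finger parallel gripper is mounted at the origin on the work surface. World frame = base frame: x ahead of the robot, y to its left, z up, the work surface at z = 0. Lengths are in mm, angles in rad, forces in N, time in s.
With the tool pointing down it reaches from about 350 to 975 mm from the base axis. Payload 7.1 kg.
Tool frame: the origin (TCP) lies at the very end of the fingers, on their centre line; the grasp point (between the pads) lies 19 mm behind it; y points along the fingers, x is the direction in which the jaws open and shut, and the axes are right-handed (so a half turn about y gives the same grasp; the last joint's range is limited). The gripper opens to 88 mm and grips with 3 to 60 N. Pads are 20 mm wide; open, the fingers measure 115 mm over their backs; the gripper's body (75 mm by 178 mm) begins 61 mm behind the grasp point.
Start: joints at [-1.306, 0.423, 1.63, -0, 1.089, -0.019], TCP at [175.022, -599.977, 222.675] pointing down, gripper open.
Joint ranges: [-3, 3], [-0.9, 2.11], [0.09, 2.58], [-1.31, 4.45], [0.11, 2.69], [-2.54, 2.54]. Speed limits (rad/s): [2.39, 2.39, 3.01, 3.14, 3.14, 3.14].

### API

Orientations are given as a rotation vector (axis times angle).
In Python, from workcell import ctrl gives the robot as it stands. The module is installed in compiled form; this text tells all that it offers.
- The arm moves only by the tool carry_out, never from a script. Its arguments are lists of equal length, an entry for each row: "delta_pos": the shift along the tool's x, y, z in cm, a list of three; "rotation": the turn, a rotation vector about the tool's x, y, z in rad, a list of three. In form: {"delta_pos": [[dx, dy, dz], ...], "rotation": [[wx, wy, wz], ...]}. A call has 1 to 12 rows; each row is the pose to reach, as a shift and turn from the pose commanded when the call began, along the tool's axes at that moment; what a row does not reach only later rows make up. A row lasts 1/12 s, in which the tool goes at most 41.7 mm and 7.16 degrees, less where a joint would pass 70% of its speed; a pose out of reach is approached as far as the arm can. A call with a gripper value outside its range is refused whole. "hand" is the closure in counts, from 0 (fully open) to 255 (shut), set as the call begins (left out, the last holds). The fingers move at their own pace and stop on an object; the grip force is fixed at half the most. Time passes only in rows, so rows that repeat a pose let the fingers close. It gives the time, the measured TCP pose, the force and the opening at its end, in the units of the state.
- ctrl.get_obs(): the state, without advancing time (a new reading comes with each control period).
- ctrl.get_image(name): name is "side" or "top" or "wrist"; returns the picture (384x512x3 uint8, red, green, blue); there is no depth.
- ctrl.camera_info(name): a dict with "fov_y" (degrees; the focal length in pixels is half the picture's height over the tangent of half this angle, whatever the lens; pixels are square), "cx", "cy" (the principal point, pixels), "R" (3x3) and "t" (3): a world point X has camera coordinates R X + t; the wrist camera has in their place "T_tool_cam" (4x4, takes a point from camera to tool coordinates, whose origin is the TCP and whose axes are the tool frame's). Camera axes: x right, y down, z forward; pixel columns grow to the right and rows downward; lengths in mm; the calibration is good to about 2 mm. A picture is of the moment at which its call begins: read the wrist's pose just before it. camera_info takes no time and is no camera call.
- ctrl.close_job(): hands the job in, once; it reports no verdict.
The state is a dict: "t": time; "qpos": joint angles; "qvel": joint speeds; "joint_torque": joint torques, N m; "ee_pos": TCP position; "orientation": TCP orientation; "ft_force": force on the tool from outside, world axes, zero at the start; "moment": the same for the moment, N m; "width": finger opening in mm.
Only numpy, scipy, OpenCV 4.12 (cv2) and the standard library are available. Lean on these libraries where they do the work, as an engineer would, in place of code of your own. Each camera call takes 0.05 s, during which the arm holds its last target.

### The job

Put all the castor wheels lying on the bench into the tub of the vibratory cleaner, then shut its lid fully and turn the red turnbutton square across the lid's edge to secure it. Only then set the speed dial to position 4, that is four clicks clockwise from the red off mark (it may already stand a few clicks up). Leave the yellow roll, the bottle, the offcut and the tin where they are.

Things in the scene. Friction and masses are not known exactly. Their poses are not given: they have to be found in the camera images.
- wheel0: A castor wheel: black rubber tyre, red hub, steel bore; a solid disc 48 mm across and 22 mm thick, about 90 g. Origin at the centre of one flat face, z along the axle towards the other face, 22 mm away. It starts lying flat on the bench. Three to five of the five wheels are there; the others are absent (None).
- wheel1: A castor wheel: black rubber tyre, red hub, steel bore; a solid disc 48 mm across and 22 mm thick, about 90 g. Origin at the centre of one flat face, z along the axle towards the other face, 22 mm away. It starts lying flat on the bench. Three to five of the five wheels are there; the others are absent (None).
- wheel2: A castor wheel: black rubber tyre, red hub, steel bore; a solid disc 48 mm across and 22 mm thick, about 90 g. Origin at the centre of one flat face, z along the axle towards the other face, 22 mm away. It starts lying flat on the bench. Three to five of the five wheels are there; the others are absent (None).
- wheel3: A castor wheel: black rubber tyre, red hub, steel bore; a solid disc 48 mm across and 22 mm thick, about 90 g. Origin at the centre of one flat face, z along the axle towards the other face, 22 mm away. It starts lying flat on the bench. Three to five of the five wheels are there; the others are absent (None).
- wheel4: A castor wheel: black rubber tyre, red hub, steel bore; a solid disc 48 mm across and 22 mm thick, about 90 g. Origin at the centre of one flat face, z along the axle towards the other face, 22 mm away. It starts lying flat on the bench. Three to five of the five wheels are there; the others are absent (None).
- tub: The bench vibratory cleaner, fixed to the bench: a grey plinth (220 x 190 mm) carrying a green open-topped rectangular tub, 210 mm along its x by 180 mm along its y, walls 6 mm, rim 120 mm above the bench; inside 198 x 168 mm and 70 mm deep. Origin on the bench under the tub's centre, z up. The lid is hinged along the +y wall, the turnbutton stands outside the middle of the -y wall. Its yaw varies.
- tub_floor (a point): Centre of the tub's inner floor (black rubber), 50 mm above the bench and 70 mm below the rim; axes as the tub.
- lid_hinge (a point): Middle of the lid's hinge line, at the tub's +y rim (90 mm from the tub's centre, 120 mm above the bench); axes as the tub; the line runs along x.
- lid_edge (a point): Middle of the lid's free edge, 180 mm from the hinge line. The lid is a flat aluminium panel 210 x 180 mm, 8 mm thick, 0.3 kg, its underside level with the rim when shut; a black knob (head 22 mm across and 12 mm high, stem 12 mm across, top 24 mm above the outer face) stands on its outer face in the middle, 100 mm from the hinge line. Here y points from the free edge to the hinge, z out of the outer face.
- lid (a joint): Angle of the lid in rad: 0 = shut flat on the rim, growing as it opens upwards; it starts standing open at 1.6 to 1.85, leaning away from the tub. Its stiff hinge keeps it wherever it is left (about 2 to 4 N at the free edge moves it), so it must be pushed all the way down.
- turnbutton (a joint): Angle of the turnbutton in rad: 0 = along the tub's wall (tub's x), clear of the lid; +1.57 or -1.57 = square across the wall, one end lying over the lid's free edge. It grows clockwise seen from above, may be turned either way, stops at 1.75 either way, and stays where it is left (0.04 N m). It starts within 0.35 of 0.
- turnbutton_grip (a point): On the turnbutton's vertical pivot, 12 mm above its underside. The turnbutton is a red bar 64 mm long, 14 mm wide, 18 mm tall, pivoted at its middle 111 mm from the tub's centre on the -y side, its underside 132 mm and its top 150 mm above the bench; it clears the shut lid by 4 mm and strikes a lid that is not fully shut. x runs along the bar. Below it, a 14 mm pin and, from 120 mm down, a 30 x 32 mm bracket.
- controller: The cleaner's speed controller, a grey box 130 x 130 x 50 mm fixed to the bench, the dial in the middle of its top. Origin on the bench under its centre, z up; its -x side bears the off mark. Its yaw varies.
- dial_grip (a point): On the dial's vertical axis at the height to grip, 87 mm above the bench. The dial is a black bar grip 42 mm long, 14 mm wide, from 64 to 94 mm above the bench, on a disc 44 mm across; x runs along the bar, and a white line on its top marks the pointing end (-x).
- dial (a joint): Angle of the dial in rad, growing clockwise seen from above. It has seven positions, 0 (off) to 6, one click (30 degrees, 0.524 rad) apart: it snaps into them (about 0.05 to 0.1 N m to move it on) and has stops at both ends. At 0 the white line points to the red off mark (the controller's -x side); white marks stand at positions 1 to 6. It starts in one of the positions 0 to 3.
- tape: Bystander: a yellow ring-shaped roll, 56 mm across, 25 mm high, with a 38 mm hole, lying among the wheels. Origin at the centre of its underside.
- jug: Bystander: a white plastic bottle 80 mm across, 160 mm tall, blue cap. Origin at the centre of its underside.
- offcut: Bystander: a wooden offcut 50 x 130 x 35 mm lying flat. Origin at the centre of its underside, y along its length.
- tin: Bystander: a steel tin 70 mm across, 90 mm tall. Origin at the centre of its underside.
Not all that is in view belongs to the job. There is more than one size of the controller; the job needs the middle-sized. Leave any pink look-alike of the wheel4 alone.

How it is judged:
By the outcome, as a careful person would: the job done as asked, in the order asked, and still so for the second after the job is handed in, with the robot touching nothing.
Of wheel0, wheel1, wheel2, wheel3, wheel4 only 3 to 5 are there at a start; the rules pass over those that are not, and their reading is None.
At some moment in a run one of wheel0, wheel1, wheel2, wheel3, wheel4 may be knocked a few centimetres aside while the robot is not near it.
Once in a run the grip may slacken for a moment while it holds something.
It also fails if it takes over 210 s, if anything falls off the work surface, if the arm or the gripper's body presses on something with over 40 N, if the wrist force passes 120 N, or if a joint passes its speed limit or range.

## Working session

There is one attempt and no reset: what is moved stays moved. The work goes in short steps, Python scripts to look and compute and a tool call to move; the robot and the scene stay as the last step left them, time stands still between calls to the robot, and variables do not carry over. Pictures are saved under pics/ and viewed, and the job is handed in when it is done.

Besides the shell and the picture viewer there is one more tool, called after "Request:" as name(argument=value, ...), one argument or row to a line, values as JSON. carry_out: Moves the arm, as the interface text tells. Its arguments: {"type":"object","properties":{"delta_pos":{"type":"array","items":{"type":"array","items":{"type":"number"}}},"rotation":{"type":"array","items":{"type":"array","items":{"type":"number"}}},"hand":{"type":"number"}},"required":["delta_pos","rotation"]}

```bash
mkdir -p pics; cat > h.py <<'E'
import numpy as np, cv2, json
from scipy.spatial.transform import Rotation as Ro
from workcell import ctrl
np.set_printoptions(precision=3,suppress=True)
def save(im,n): cv2.imwrite('pics/'+n+'.png',cv2.cvtColor(im,cv2.COLOR_RGB2BGR))
def cam(name,obs=None):
    c=ctrl.camera_info(name)
    f=192/np.tan(np.radians(c['fov_y'])/2)
    if 'R' in c: R=np.array(c['R']);t=np.array(c['t'])
    else:
        T=np.array(c['T_tool_cam']);Rt=Ro.from_rotvec(obs['orientation']).as_matrix();p=np.array(obs['ee_pos'])
        Rwc=Rt@T[:3,:3];o=Rt@T[:3,3]+p;R=Rwc.T;t=-R@o
    return f,c['cx'],c['cy'],R,t
def ray(C,u,v,z):
    f,cx,cy,R,t=C;o=-R.T@t;d=R.T@np.array([(u-cx)/f,(v-cy)/f,1]);return o+d*(z-o[2])/d[2]
def proj(C,X):
    f,cx,cy,R,t=C;p=R@np.array(X,float)+t;return np.array([cx+f*p[0]/p[2],cy+f*p[1]/p[2]])
E
python3 - <<'E'
from h import *
o=ctrl.get_obs();print(o)
for n in ['top','side','wrist']:
    im=ctrl.get_image(n);save(im,n+'0');np.save('pics/'+n+'0.npy',im)
    print(n,ctrl.camera_info(n))
E
```

```text
{'t': 0.0, 'qpos': array([-1.306,  0.424,  1.631,  0.   ,  1.089, -0.019]), 'qvel': array([ 0.002,  0.   ,  0.002, -0.001,  0.   , -0.   ]), 'joint_torque': array([ -0.   , -54.462, -27.367,   0.064,   0.023,  -0.   ]), 'ee_pos': array([ 174.881, -599.441,  221.911]), 'orientation': array([-1.329,  0.999, -0.997]), 'ft_force': array([-0.084, -0.565, -0.368]), 'moment': array([-0.034,  0.008,  0.007]), 'width': 88.04242204085034}
top {'fov_y': 47.68427119212774, 'cx': 259.825793465931, 'cy': 195.05339938548244, 'R': array([[-0.   , -1.   , -0.008],
       [-0.985,  0.002, -0.172],
       [ 0.172,  0.007, -0.985]]), 't': array([ -25.554,  523.344, 1163.561])}
side {'fov_y': 49.84682934865429, 'cx': 257.66220260829095, 'cy': 192.6599339978621, 'R': array([[-0.808, -0.588, -0.02 ],
       [-0.28 ,  0.414, -0.866],
       [ 0.518, -0.694, -0.5  ]]), 't': array([ 414.594,  243.846, 1171.232])}
wrist {'fov_y': 64.50565413748421, 'cx': 253.75949237372052, 'cy': 193.20621436572614, 'T_tool_cam': array([[   1.   ,    0.001,    0.   ,   -0.26 ],
       [  -0.   ,   -0.289,    0.957, -162.301],
       [   0.001,   -0.957,   -0.289,   79.465],
       [   0.   ,    0.   ,    0.   ,    1.   ]])}
```

View pics/top0.png

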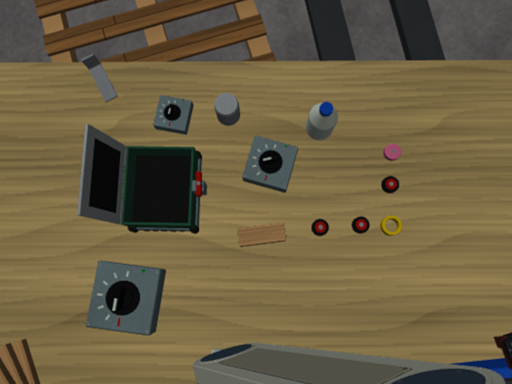

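View pics/side0.png

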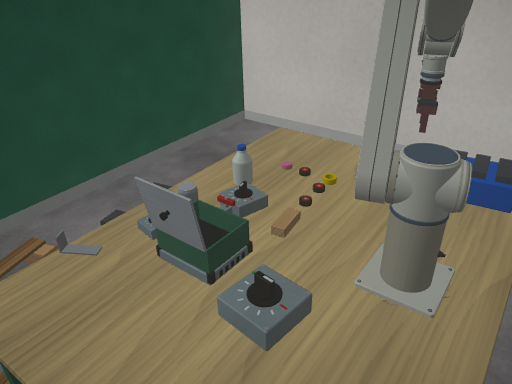

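View pics/wrist0.png

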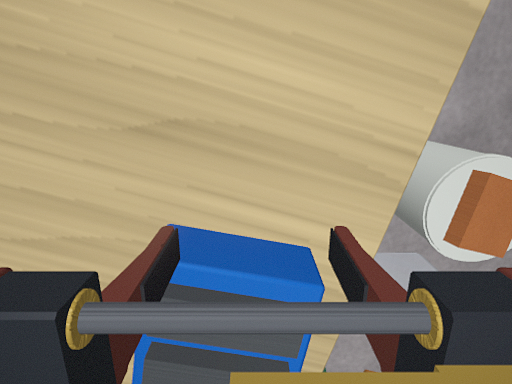

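```bash
python3 - <<'E'
from h import *
im=np.load('pics/top0.npy');C=cam('top')
print('campos',-C[3].T@C[4])
hsv=cv2.cvtColor(im,cv2.COLOR_RGB2HSV)
m=cv2.inRange(hsv,(0,150,90),(8,255,255))|cv2.inRange(hsv,(174,150,90),(180,255,255))
n,l,s,c=cv2.connectedComponentsWithStats(m)
for i in range(1,n):
    if s[i,4]>5: print('red',c[i],s[i],ray(C,*c[i],22)[:2], ray(C,*c[i],141)[:2])
m=cv2.inRange(hsv,(0,0,0),(180,255,60))
n,l,s,c=cv2.connectedComponentsWithStats(m)
for i in range(1,n):
    if s[i,4]>60 and s[i,4]<3000: print('dark',c[i],s[i],ray(C,*c[i],11)[:2])
for nm,u,v,z in [('pink',392,152,22),('tape',392,225,25),('jug cap',326,109,160),('tin',228,103,90),('dialmid',270,161,94),('ctl c',270,162,50),('off cut',262,234,35)]: print(nm,ray(C,u,v,z))
for nm,L in [('mid',[(256,136),(298,147),(287,191),(243,180)]),('small',[(160,96),(193,100),(188,132),(155,127)]),('large',[(97,261),(165,266),(155,335),(87,325)])]:
    P=np.array([ray(C,u,v,50)[:2] for u,v in L]);print(nm,P.mean(0),np.linalg.norm(P-np.roll(P,1,0),axis=1))
crop=lambda a,x0,x1,y0,y1,k:cv2.resize(a[y0:y1,x0:x1],None,fx=k,fy=k,interpolation=cv2.INTER_CUBIC)
a=crop(im,235,305,128,198,6);b=crop(im,300,410,135,245,4)[:420]
save(np.hstack([a,b[:420,:380]]),'c1')
save(crop(im,75,215,115,240,5),'c2')
E
```

```text
campos [ 315.239  -35.016 1236.048]
red [198.043 176.109] [196 172   5  10  46] [582.703 150.953] [556.486 132.724]
red [390.79 183.5 ] [386 179  10  10  62] [ 560.157 -398.254] [ 536.151 -362.649]
red [198.    189.592] [196 185   5  10  49] [543.445 150.124] [521.076 131.977]
red [360.672 224.443] [356 220  10  10  61] [ 443.45  -308.077] [ 430.883 -281.312]
red [319.905 226.524] [315 222  10  10  63] [ 437.725 -193.956] [ 425.719 -178.377]
red [118.417 321.167] [118 318   2   8  12] [181.51  356.948] [194.618 318.528]
dark [69.201 11.665] [ 39   0  67  28 209] [1107.691  565.4  ]
dark [135.671  30.871] [ 48   0 195  62 450] [1041.946  355.552]
dark [329.509  29.784] [ 305    0   51   61 2201] [1042.752 -239.281]
dark [416.343  29.59 ] [ 389    0   56   60 2358] [1042.138 -504.451]
dark [217.057  47.624] [172  33  94  28 157] [985.303 104.382]
dark [91.174 61.568] [ 83  55  17  14 132] [941.314 485.933]
dark [178.604 123.893] [154 102  39  32 169] [742.88  213.901]
dark [171.912 112.13 ] [163 104  18  17 215] [779.403 234.946]
dark [229.023 117.505] [217 105  23  20 222] [762.19  65
[... 539 characters left out ...]
 [ 22 340  18  44 175] [ 74.194 591.957]
dark [ 16.645 363.608] [  6 344  22  40 186] [ 69.768 628.926]
dark [225.99  352.255] [201 344  51  17 306] [99.564 65.488]
dark [  6.    372.798] [  0 359  15  25 114] [ 46.293 655.339]
dark [443.978 377.182] [ 392  369   94   15 1055] [  36.918 -515.334]
pink [ 652.665 -406.541   22.   ]
tape [ 441.483 -394.582   25.   ]
jug cap [ 730.253 -199.089  160.   ]
tin [775.668  62.138  90.   ]
dialmid [608.281 -53.935  94.   ]
ctl c [616.68  -54.652  50.   ]
off cut [415.866 -31.926  35.   ]
mid [612.947 -57.433] [132.527 123.065 130.395 126.287]
small [760.043 220.203] [94.133 96.684 96.842 95.956]
large [248.685 331.215] [167.91  185.397 180.064 182.742]
```

View pics/c1.png

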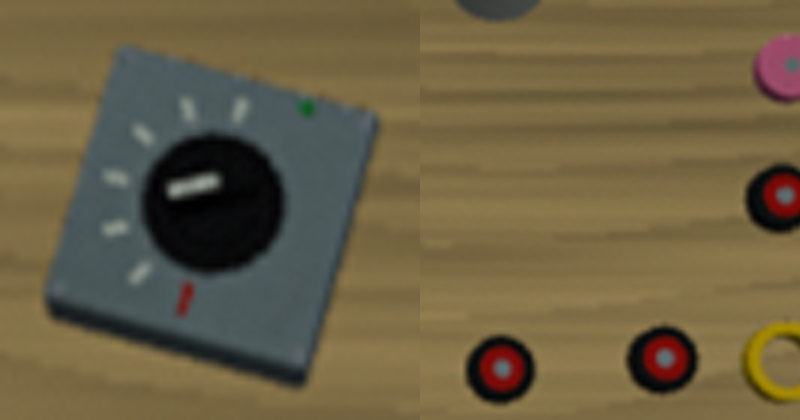

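View pics/c2.png

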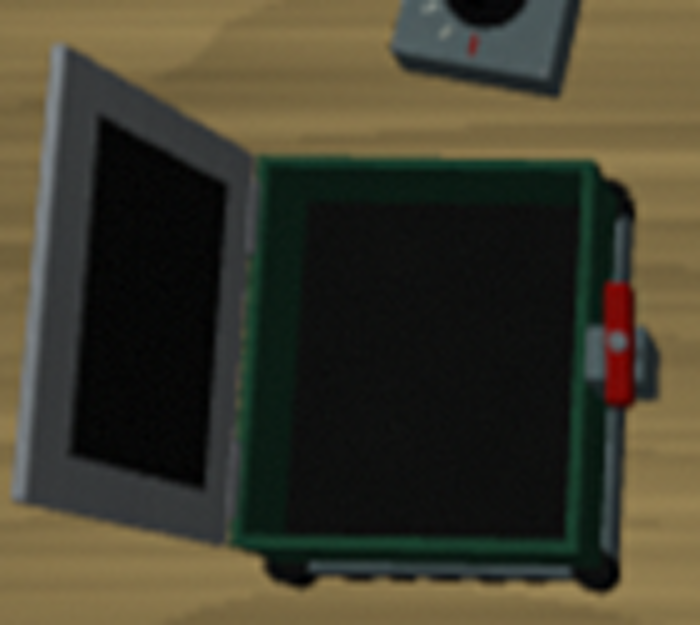

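```bash
cat >> h.py <<'E'
def Rdown(psi): 
    c,s=np.cos(psi),np.sin(psi); return np.array([[c,0,-s],[s,0,c],[0,-1,0]])
def go(x,y,z,psi=None,obs=None):
    o=obs or ctrl.get_obs();R=Ro.from_rotvec(o['orientation']).as_matrix()
    d=R.T@(np.array([x,y,z])-o['ee_pos'])/10
    cur=np.arctan2(R[1,0],R[0,0])
    Rt=Rdown(cur if psi is None else psi)
    w=Ro.from_matrix(R.T@Rt).as_rotvec()
    print('pos',o['ee_pos'],'psi',cur,'yaxis',R[:,1],'DELTA',np.round(d,2),'ROT',np.round(w,3),'t',o['t'],'w',o['width'],'F',o['ft_force'])
E
python3 - <<'E'
from h import *
C=cam('top')
P=np.array([ray(C,75+u/5,115+v/5,120)[:2] for u,v in [(262,158),(600,163),(578,552),(232,547)]])
print(P,P.mean(0),np.linalg.norm(P-np.roll(P,1,0),axis=1))
ex=P[0]-P[3]+P[1]-P[2];print('tub x yaw',np.arctan2(ex[1],ex[0]))
print('tb pin',ray(C,75+617/5,115+341/5,150))
print('tb ends',ray(C,75+620/5,115+283/5,150),ray(C,75+619/5,115+405/5,150))
go(540,-350,250,np.pi)
go(540,-350,250,0)
E
```

```text
[[641.953 326.447]
 [638.755 145.935]
 [431.078 152.007]
 [433.852 331.091]] [536.409 238.87 ] [208.153 180.541 207.765 179.105]
tub x yaw -0.025764702477115927
tb pin [535.984 129.985 150.   ]
tb ends [566.328 129.177 150.   ] [502.824 128.168 150.   ]
pos [ 174.926 -599.61   222.105] psi -1.2869793277698047 yaxis [-0.     0.001 -1.   ] DELTA [-13.74  -2.77  42.04] ROT [ 0.001  1.855 -0.001] t 0.15 w 87.55106057840317 F [-0.237  0.452 -0.208]
pos [ 174.926 -599.61   222.105] psi -1.2869793277698047 yaxis [-0.     0.001 -1.   ] DELTA [-13.74  -2.77  42.04] ROT [-0.001 -1.287 -0.001] t 0.15 w 87.55106057840317 F [-0.237  0.452 -0.208]
```

```bash
python3 - <<'E'
from h import *
go(500,-360,230,0)
E
```

```text
pos [ 174.926 -599.61   222.105] psi -1.2869793277698047 yaxis [-0.     0.001 -1.   ] DELTA [-13.9   -0.77  37.92] ROT [-0.001 -1.287 -0.001] t 0.15 w 87.55106057840317 F [-0.237  0.452 -0.208]
```

Request:
carry_out(
  delta_pos=[
    [-13.9,-0.8,37.9],
    [-13.9,-0.8,37.9],
    [-13.9,-0.8,37.9],
    [-13.9,-0.8,37.9],
    [-13.9,-0.8,37.9],
    [-13.9,-0.8,37.9],
    [-13.9,-0.8,37.9],
    [-13.9,-0.8,37.9],
    [-13.9,-0.8,37.9],
    [-13.9,-0.8,37.9],
    [-13.9,-0.8,37.9],
    [-13.9,-0.8,37.9],
  ],
  rotation=[
    [0,-1.287,0],
    [0,-1.287,0],
    [0,-1.287,0],
    [0,-1.287,0],
    [0,-1.287,0],
    [0,-1.287,0],
    [0,-1.287,0],
    [0,-1.287,0],
    [0,-1.287,0],
    [0,-1.287,0],
    [0,-1.287,0],
    [0,-1.287,0],
  ],
  hand=60,
)

```text
t: 1.15
ee_pos: [501.2, -358.9, 230.3]
orientation: [-1.57, -0.003, 0.004]
ft_force: [0.2, 0.5, -0.2]
width: 67.0
```

```bash
cat > look.py <<'E'
from h import *
import sys
tag=sys.argv[1]
o=ctrl.get_obs();im=ctrl.get_image('top');C=cam('top')
np.save('pics/top%s.npy'%tag,im)
hsv=cv2.cvtColor(im,cv2.COLOR_RGB2HSV)
m=cv2.inRange(hsv,(0,150,90),(8,255,255))|cv2.inRange(hsv,(174,150,90),(180,255,255))
n,l,s,c=cv2.connectedComponentsWithStats(m)
for i in range(1,n):
    if s[i,4]>5: print('top red',c[i],s[i,4],ray(C,*c[i],22)[:2])
save(im,'top'+tag)
o=ctrl.get_obs();w=ctrl.get_image('wrist');save(w,'wrist'+tag);W=cam('wrist',o)
hsv=cv2.cvtColor(w,cv2.COLOR_RGB2HSV)
m=cv2.inRange(hsv,(0,150,110),(8,255,255))|cv2.inRange(hsv,(174,150,110),(180,255,255))
n,l,s,c=cv2.connectedComponentsWithStats(m)
for i in range(1,n):
    if s[i,4]>80: print('wrist red',c[i],s[i],ray(W,*c[i],22)[:2])
print(o['t'],o['ee_pos'],o['width'],o['qpos'])
E
python3 look.py 1
```

```text
top red [198.043 176.109] 46 [582.703 150.953]
top red [390.667 183.4  ] 60 [ 560.448 -397.918]
top red [198.    189.592] 49 [543.445 150.124]
top red [360.672 224.443] 61 [ 443.45  -308.077]
top red [319.905 226.524] 63 [ 437.725 -193.956]
top red [118.417 321.167] 12 [181.51  356.948]
wrist red [196.446  17.759] [183   2  28  32 572] [ 437.755 -193.275]
wrist red [207.339 125.702] [195 113  26  26 413] [ 444.632 -307.79 ]
wrist red [301.087 197.719] [290 187  24  23 345] [ 560.563 -397.762]
1.2 [ 500.241 -359.69   230.264] 67.25645294805857 [-0.643  0.402  1.643 -0.     1.097 -0.643]
```

View pics/wrist1.png

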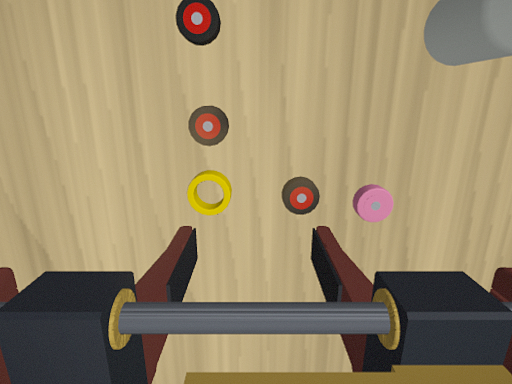

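View pics/top1.png

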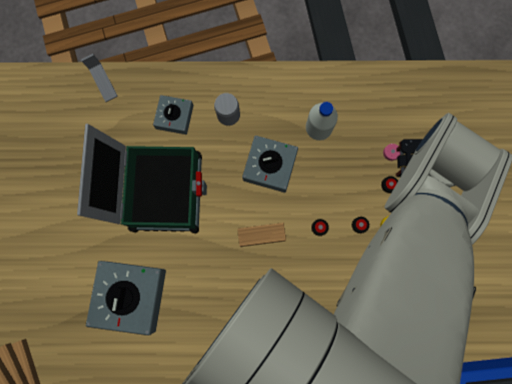

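```bash
python3 - <<'E'
from h import *
go(560,-398,60,0);go(560,-398,3,0)
E
```

```text
pos [ 499.641 -360.241  230.341] psi -0.0012483794221827206 yaxis [-0.001  0.    -1.   ] DELTA [ 6.05 17.03 -3.77] ROT [-0.    -0.001 -0.001] t 1.25 w 67.12355228667303 F [ 0.382 -0.308 -0.095]
pos [ 499.641 -360.241  230.341] psi -0.0012483794221827206 yaxis [-0.001  0.    -1.   ] DELTA [ 6.06 22.73 -3.78] ROT [-0.    -0.001 -0.001] t 1.25 w 67.12355228667303 F [ 0.382 -0.308 -0.095]
```

Request:
carry_out(
  delta_pos=[
    [3,5,-1.9],
    [6.05,12,-3.8],
    [6.05,15,-3.8],
    [6.05,18,-3.8],
    [6.05,20,-3.8],
    [6.05,22,-3.8],
    [6.05,22.7,-3.8],
    [6.05,22.7,-3.8],
    [6.05,22.7,-3.8],
    [6.05,22.7,-3.8],
  ],
  rotation=[
    [0,0,0],
    [0,0,0],
    [0,0,0],
    [0,0,0],
    [0,0,0],
    [0,0,0],
    [0,0,0],
    [0,0,0],
    [0,0,0],
    [0,0,0],
  ],
)

```text
t: 2.08
ee_pos: [559.9, -399.4, 4.1]
orientation: [-1.571, 0.002, -0.002]
ft_force: [-0.7, -0.5, 0.9]
width: 67.6
```

Request:
carry_out(
  delta_pos=[
    [0,0,0],
    [0,0,0],
    [0,0,0],
    [0,0,0],
    [0,0,0],
    [0,0,0],
  ],
  rotation=[
    [0,0,0],
    [0,0,0],
    [0,0,0],
    [0,0,0],
    [0,0,0],
    [0,0,0],
  ],
  hand=200,
)

```text
t: 2.58
ee_pos: [560.5, -398.6, 4.1]
orientation: [-1.571, -0.0, -0.0]
ft_force: [-1.2, 0.1, 4.1]
width: 47.2
```

```bash
python3 - <<'E'
from h import *
go(560,-398,250,0);go(585,214,240,0);go(585,214,75,0)
E
```

```text
pos [ 560.544 -398.616    4.131] psi 4.05727333059388e-05 yaxis [ 0. -0. -1.] DELTA [ -0.05 -24.59   0.05] ROT [0. 0. 0.] t 2.5833 w 47.229068520430424 F [-1.244  0.112  4.136]
pos [ 560.544 -398.616    4.131] psi 4.05727333059388e-05 yaxis [ 0. -0. -1.] DELTA [  2.45 -23.61  61.25] ROT [0. 0. 0.] t 2.5833 w 47.229068520430424 F [-1.244  0.112  4.136]
pos [ 560.544 -398.616    4.131] psi 4.05727333059388e-05 yaxis [ 0. -0. -1.] DELTA [ 2.45 -7.11 61.26] ROT [0. 0. 0.] t 2.5833 w 47.229068520430424 F [-1.244  0.112  4.136]
```

Request:
carry_out(
  delta_pos=[
    [0,-3,0],
    [0,-7,0],
    [0,-11,0],
    [0,-15,1],
    [0.2,-19,4],
    [0.4,-22,8],
    [0.6,-23.6,12],
    [0.8,-23.6,16],
    [1,-23.6,20],
    [1.2,-23.6,24],
    [1.4,-23.6,28],
    [1.6,-23.6,32],
  ],
  rotation=[
    [0,0,0],
    [0,0,0],
    [0,0,0],
    [0,0,0],
    [0,0,0],
    [0,0,0],
    [0,0,0],
    [0,0,0],
    [0,0,0],
    [0,0,0],
    [0,0,0],
    [0,0,0],
  ],
)

```text
t: 3.58
ee_pos: [575.6, -84.2, 239.7]
orientation: [-1.571, 0.0, -0.0]
ft_force: [0.1, -0.5, -1.2]
width: 47.0
```

Request:
carry_out(
  delta_pos=[
    [0.1,0,4],
    [0.2,0,8],
    [0.3,0,12],
    [0.4,0,16],
    [0.5,0,20],
    [0.6,0,24],
    [0.7,0,27],
    [0.8,0,29.2],
    [0.8,0,29.2],
    [0.8,0,29.2],
  ],
  rotation=[
    [0,0,0],
    [0,0,0],
    [0,0,0],
    [0,0,0],
    [0,0,0],
    [0,0,0],
    [0,0,0],
    [0,0,0],
    [0,0,0],
    [0,0,0],
  ],
)

```text
t: 4.42
ee_pos: [583.5, 206.7, 239.2]
orientation: [-1.571, -0.001, 0.003]
ft_force: [-0.6, -0.2, -0.6]
width: 47.1
```

```bash
python3 - <<'E'
from h import *
go(585,214,75,0)
E
```

```text
pos [583.531 206.736 239.207] psi 0.002518743998352801 yaxis [-0.001 -0.    -1.   ] DELTA [ 0.16 16.42  0.73] ROT [ 0.     0.003 -0.001] t 4.4167 w 47.07058822554512 F [-0.58  -0.15  -0.553]
```

Wheel still held. Lower, release to ~60 mm, rise.

Request:
carry_out(
  delta_pos=[
    [0.1,3,0.4],
    [0.1,6,0.7],
    [0.1,9,0.7],
    [0.1,12,0.7],
    [0.1,14,0.7],
    [0.1,16,0.7],
    [0.1,17,0.7],
    [0.1,17,0.7],
    [0.1,17,0.7],
  ],
  rotation=[
    [0,0,0],
    [0,0,0],
    [0,0,0],
    [0,0,0],
    [0,0,0],
    [0,0,0],
    [0,0,0],
    [0,0,0],
    [0,0,0],
  ],
)

```text
t: 5.17
ee_pos: [585.1, 211.9, 69.8]
orientation: [-1.571, 0.001, -0.0]
ft_force: [-0.2, -0.5, -0.7]
width: 47.6
```

Request:
carry_out(
  delta_pos=[
    [0,0,0],
    [0,0,0],
    [0,0,0],
    [0,0,0],
    [0,-3,0],
    [0,-7,0],
    [0,-11,0],
    [0,-15,0],
    [0,-17,-3],
    [0,-17,-7],
    [0,-17,-11],
    [0,-17,-15],
  ],
  rotation=[
    [0,0,0],
    [0,0,0],
    [0,0,0],
    [0,0,0],
    [0,0,0],
    [0,0,0],
    [0,0,0],
    [0,0,0],
    [0,0,0],
    [0,0,0],
    [0,0,0],
    [0,0,0],
  ],
  hand=85,
)

```text
t: 6.17
ee_pos: [585.1, 61.6, 241.1]
orientation: [-1.571, -0.003, -0.001]
ft_force: [-0.2, -1.0, -0.6]
width: 58.8
```

```bash
python3 look.py 2; python3 -c "
from h import *
go(438,-194,200,0)"
```

```text
top red [360.778 224.074] 54 [ 444.485 -308.414]
top red [319.862 226.534] 58 [ 437.696 -193.836]
top red [118.417 321.167] 12 [181.51  356.948]
wrist red [254.96  15.37] [240   0  31  33 703] [586.522 225.663]
wrist red [195.751 104.785] [ 156   96   80   19 1163] [515.382 130.422]
6.2167 [584.765  55.273 240.676] 58.61624946743301 [ 0.076  0.348  1.7   -0.004  1.093  0.079]
pos [584.923  58.135 240.513] psi -0.0044440475341619 yaxis [ 0.001 -0.001 -1.   ] DELTA [-14.58   4.07 -25.27] ROT [ 0.001 -0.004  0.001] t 6.2667 w 58.72753208146084 F [-0.498  0.785 -1.362]
```

View pics/top2.png

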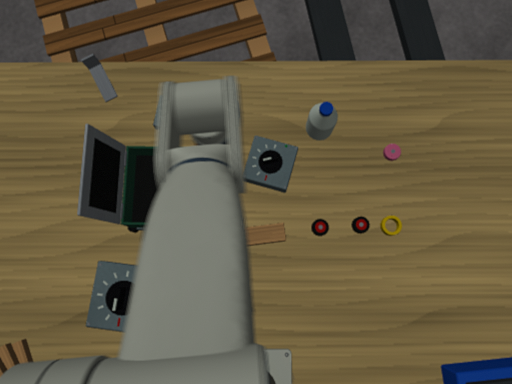

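View pics/wrist2.png

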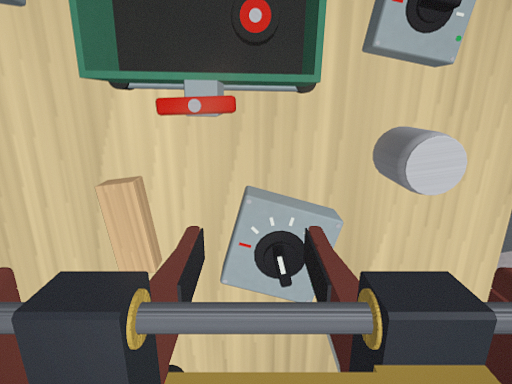

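Request:
carry_out(
  delta_pos=[
    [-2,0,-4],
    [-4,0,-8],
    [-6,0,-12],
    [-9,0,-16],
    [-12,0,-20],
    [-14,2,-24],
    [-14.6,6,-25.3],
    [-14.6,10,-25.3],
    [-14.6,14,-25.3],
    [-14.6,18,-25.3],
    [-14.6,18.5,-25.3],
    [-14.6,18.5,-25.3],
  ],
  rotation=[
    [0,0,0],
    [0,0,0],
    [0,0,0],
    [0,0,0],
    [0,0,0],
    [0,0,0],
    [0,0,0],
    [0,0,0],
    [0,0,0],
    [0,0,0],
    [0,0,0],
    [0,0,0],
  ],
  hand=60,
)

```text
t: 7.27
ee_pos: [436.5, -188.8, 51.2]
orientation: [-1.568, 0.005, 0.005]
ft_force: [0.1, -0.2, -1.0]
width: 67.5
```

```bash
python3 -c "
from h import *
go(438,-194,3,0)"
```

```text
pos [ 436.515 -188.827   51.162] psi -0.0002529680123425441 yaxis [-0.007  0.003 -1.   ] DELTA [ 0.18  4.81 -0.53] ROT [-0.003 -0.    -0.007] t 7.2667 w 67.47396516110544 F [ 0.111 -0.174 -0.981]
```

Request:
carry_out(
  delta_pos=[
    [0,0,0],
    [0,0,0],
    [0,0,0],
  ],
  rotation=[
    [0,0,0],
    [0,0,0],
    [0,0,0],
  ],
)

```text
t: 7.52
ee_pos: [440.7, -190.6, 56.5]
orientation: [-1.572, -0.003, -0.002]
ft_force: [0.2, -0.7, 0.3]
width: 67.0
```

```bash
python3 -c "
from h import *
go(438,-194,3,0)"
```

```text
pos [ 440.674 -190.622   56.524] psi 0.0005508944987570654 yaxis [ 0.003 -0.001 -1.   ] DELTA [-0.29  5.35 -0.33] ROT [0.001 0.001 0.003] t 7.5167 w 67.00030727815432 F [ 0.249 -0.74   0.324]
```

Request:
carry_out(
  delta_pos=[
    [-0.3,2,-0.3],
    [-0.3,4,-0.3],
    [-0.3,5.3,-0.3],
    [-0.3,5.3,-0.3],
    [-0.3,5.3,-0.3],
  ],
  rotation=[
    [0,0,0],
    [0,0,0],
    [0,0,0],
    [0,0,0],
    [0,0,0],
  ],
)

```text
t: 7.93
ee_pos: [436.7, -193.5, 2.7]
orientation: [-1.571, -0.001, -0.001]
ft_force: [0.8, 0.2, 0.5]
width: 67.4
```

Request:
carry_out(
  delta_pos=[
    [0,0,0],
    [0,0,0],
    [0,0,0],
    [0,0,0],
    [0,0,0],
    [0,0,0],
  ],
  rotation=[
    [0,0,0],
    [0,0,0],
    [0,0,0],
    [0,0,0],
    [0,0,0],
    [0,0,0],
  ],
  hand=200,
)

```text
t: 8.43
ee_pos: [436.9, -193.6, 2.7]
orientation: [-1.572, -0.001, -0.001]
ft_force: [-0.0, 1.0, 8.0]
width: 47.4
```

```bash
python3 -c "
from h import *
go(530,210,240,0);go(530,210,75,0)"
```

```text
pos [ 436.908 -193.632    2.665] psi -3.7363460562223787e-06 yaxis [ 0.002 -0.001 -1.   ] DELTA [  9.35 -23.75  40.34] ROT [ 0.001 -0.     0.002] t 8.4333 w 47.41297853862864 F [-0.006  0.992  7.966]
pos [ 436.908 -193.632    2.665] psi -3.7363460562223787e-06 yaxis [ 0.002 -0.001 -1.   ] DELTA [ 9.32 -7.25 40.36] ROT [ 0.001 -0.     0.002] t 8.4333 w 47.41297853862864 F [-0.006  0.992  7.966]
```

Request:
carry_out(
  delta_pos=[
    [0,-3,0],
    [0,-7,0],
    [0,-11,0],
    [0,-15,1],
    [1,-19,4],
    [2,-22,8],
    [3,-23.8,12],
    [3.5,-23.8,16],
    [4,-23.8,20],
    [4.5,-23.8,24],
    [5,-23.8,28],
    [5.3,-23.8,32],
  ],
  rotation=[
    [0,0,0],
    [0,0,0],
    [0,0,0],
    [0,0,0],
    [0,0,0],
    [0,0,0],
    [0,0,0],
    [0,0,0],
    [0,0,0],
    [0,0,0],
    [0,0,0],
    [0,0,0],
  ],
)

```text
t: 9.43
ee_pos: [487.7, 116.5, 240.2]
orientation: [-1.571, -0.001, -0.001]
ft_force: [0.4, -0.2, -1.0]
width: 47.2
```

Request:
carry_out(
  delta_pos=[
    [0,0,4],
    [0,0,7],
    [0,0,8.4],
    [0,0,8.4],
    [0,0,8.4],
    [0,0,8.4],
  ],
  rotation=[
    [0,0,0],
    [0,0,0],
    [0,0,0],
    [0,0,0],
    [0,0,0],
    [0,0,0],
  ],
)

```text
t: 9.93
ee_pos: [487.6, 197.7, 239.5]
orientation: [-1.571, 0.001, 0.0]
ft_force: [0.1, -0.5, -1.0]
width: 47.3
```

```bash
python3 -c "
from h import *
go(490,212,80,0)"
```

```text
pos [487.571 197.684 239.535] psi -8.034976742067971e-05 yaxis [-0.001 -0.001 -1.   ] DELTA [ 0.25 15.95  1.44] ROT [ 0.001 -0.    -0.001] t 9.9333 w 47.27493727002241 F [ 0.051 -0.48  -0.989]
```

Request:
carry_out(
  delta_pos=[
    [0.2,3,0.4],
    [0.2,6,0.8],
    [0.2,9,0.8],
    [0.2,12,0.8],
    [0.2,14,0.8],
    [0.2,16,0.8],
    [0.2,16,0.8],
    [0.2,16,0.8],
    [0.2,16,0.8],
  ],
  rotation=[
    [0,0,0],
    [0,0,0],
    [0,0,0],
    [0,0,0],
    [0,0,0],
    [0,0,0],
    [0,0,0],
    [0,0,0],
    [0,0,0],
  ],
)

```text
t: 10.68
ee_pos: [490.8, 205.9, 80.7]
orientation: [-1.57, 0.0, -0.002]
ft_force: [-0.4, 0.0, -1.5]
width: 47.7
```

Request:
carry_out(
  delta_pos=[
    [0,0,0],
    [0,0,0],
    [0,0,0],
    [0,0,0],
    [0,-3,0],
    [0,-7,0],
    [0,-11,0],
    [0,-15,0],
    [0,-16,-4],
    [0,-16,-8],
    [0,-16,-12],
    [0,-16,-16],
  ],
  rotation=[
    [0,0,0],
    [0,0,0],
    [0,0,0],
    [0,0,0],
    [0,0,0],
    [0,0,0],
    [0,0,0],
    [0,0,0],
    [0,0,0],
    [0,0,0],
    [0,0,0],
    [0,0,0],
  ],
  hand=85,
)

```text
t: 11.68
ee_pos: [489.8, 45.2, 240.7]
orientation: [-1.571, -0.003, -0.0]
ft_force: [0.3, -0.8, -0.0]
width: 58.3
```

Request:
carry_out(
  delta_pos=[
    [-1,0,-4],
    [-1.5,0,-8],
    [-2,0,-12],
    [-3,0,-16],
    [-4,0,-20],
    [-4,0,-24],
    [-4.3,0,-28],
    [-4.3,0,-32],
    [-4.3,0,-32],
    [-4.3,0,-32],
  ],
  rotation=[
    [0,0,0],
    [0,0,0],
    [0,0,0],
    [0,0,0],
    [0,0,0],
    [0,0,0],
    [0,0,0],
    [0,0,0],
    [0,0,0],
    [0,0,0],
  ],
  hand=60,
)

```text
t: 12.52
ee_pos: [446.6, -275.2, 239.8]
orientation: [-1.571, 0.002, -0.003]
ft_force: [0.5, -0.3, -0.5]
width: 67.2
```

```bash
python3 look.py 3; python3 -c "
from h import *
go(444,-308,60,0);go(444,-308,3,0)"
```

```text
top red [172.721 171.508] 61 [596.341 223.998]
top red [198.043 176.109] 46 [582.703 150.953]
top red [198.    189.592] 49 [543.445 150.124]
top red [174.364 206.348] 66 [495.338 215.878]
top red [118.417 321.167] 12 [181.51  356.948]
wrist red [252.514 192.444] [241 182  24  22 333] [ 444.739 -307.563]
12.5667 [ 446.519 -273.734  239.58 ] 67.47669593558481 [-0.573  0.254  1.837  0.     1.051 -0.571]
pos [ 446.609 -272.874  239.588] psi -0.0002713614854785059 yaxis [-0.     0.001 -1.   ] DELTA [-0.25 17.96 -3.52] ROT [-0.001 -0.    -0.   ] t 12.6167 w 67.60779727339394 F [-0.468  0.51  -0.183]
pos [ 446.609 -272.874  239.588] psi -0.0002713614854785059 yaxis [-0.     0.001 -1.   ] DELTA [-0.25 23.66 -3.53] ROT [-0.001 -0.    -0.   ] t 12.6167 w 67.60779727339394 F [-0.468  0.51  -0.183]
```

View pics/top3.png

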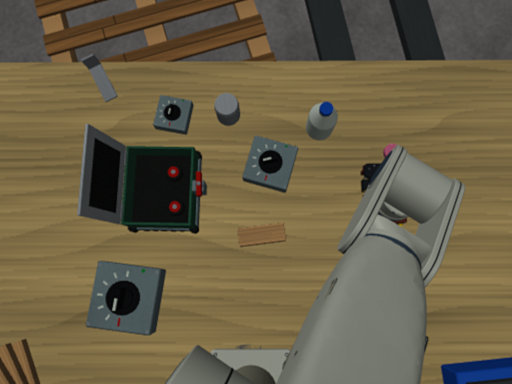

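Request:
carry_out(
  delta_pos=[
    [-0.2,3,-2],
    [-0.2,7,-3.5],
    [-0.2,11,-3.5],
    [-0.2,15,-3.5],
    [-0.2,18,-3.5],
    [-0.2,20,-3.5],
    [-0.2,22,-3.5],
    [-0.2,23.6,-3.5],
    [-0.2,23.6,-3.5],
    [-0.2,23.6,-3.5],
    [-0.2,23.6,-3.5],
  ],
  rotation=[
    [0,0,0],
    [0,0,0],
    [0,0,0],
    [0,0,0],
    [0,0,0],
    [0,0,0],
    [0,0,0],
    [0,0,0],
    [0,0,0],
    [0,0,0],
    [0,0,0],
  ],
)

```text
t: 13.53
ee_pos: [445.5, -307.5, 4.2]
orientation: [-1.571, -0.001, 0.001]
ft_force: [0.4, -0.3, 0.5]
width: 67.6
```

Request:
carry_out(
  delta_pos=[
    [0,0,0],
    [0,0,0],
    [0,0,0],
    [0,0,0],
    [0,0,0],
    [0,0,0],
  ],
  rotation=[
    [0,0,0],
    [0,0,0],
    [0,0,0],
    [0,0,0],
    [0,0,0],
    [0,0,0],
  ],
  hand=200,
)

```text
t: 14.03
ee_pos: [445.3, -308.7, 4.3]
orientation: [-1.571, -0.0, -0.001]
ft_force: [-0.6, 2.8, 6.5]
width: 47.7
```

```bash
python3 -c "
from h import *
go(537,245,240,0);"
```

```text
pos [ 445.266 -308.669    4.301] psi -0.00020266231687337012 yaxis [ 0.001 -0.    -1.   ] DELTA [  9.18 -23.58  55.36] ROT [ 0.    -0.     0.001] t 14.0333 w 47.713309285156924 F [-0.593  2.818  6.499]
```

```bash
python3 -c "
from h import *
C=cam('top')
print(ray(C,172.7,171.5,72),ray(C,174.4,206.3,72))
go(535,183,240,0);"
```

```text
[584.787 213.39   72.   ] [488.053 205.451  72.   ]
pos [ 445.266 -308.669    4.301] psi -0.00020266231687337012 yaxis [ 0.001 -0.    -1.   ] DELTA [  8.98 -23.58  49.16] ROT [ 0.    -0.     0.001] t 14.0333 w 47.713309285156924 F [-0.593  2.818  6.499]
```

Request:
carry_out(
  delta_pos=[
    [0,-3,0],
    [0,-7,0],
    [0,-11,0],
    [0,-15,1],
    [1,-19,4],
    [2,-22,8],
    [3,-23.6,12],
    [4,-23.6,16],
    [5,-23.6,20],
    [6,-23.6,24],
    [7,-23.6,28],
    [8,-23.6,32],
  ],
  rotation=[
    [0,0,0],
    [0,0,0],
    [0,0,0],
    [0,0,0],
    [0,0,0],
    [0,0,0],
    [0,0,0],
    [0,0,0],
    [0,0,0],
    [0,0,0],
    [0,0,0],
    [0,0,0],
  ],
)

```text
t: 15.03
ee_pos: [520.8, -2.8, 239.9]
orientation: [-1.571, 0.0, -0.001]
ft_force: [0.1, 0.1, -0.8]
width: 47.4
```

```bash
python3 -c "
from h import *
go(535,186,240,0);"
```

```text
pos [520.803  -2.79  239.917] psi -0.0003796311128314813 yaxis [ 0. -0. -1.] DELTA [ 1.41 -0.01 18.88] ROT [ 0. -0.  0.] t 15.0333 w 47.424270300979124 F [ 0.138  0.068 -0.774]
```

Request:
carry_out(
  delta_pos=[
    [0.3,0,4],
    [0.6,0,8],
    [1,0,12],
    [1,0,15],
    [1,0,17.2],
    [1,0,17.2],
    [1,0,17.2],
    [1,0,17.2],
  ],
  rotation=[
    [0,0,0],
    [0,0,0],
    [0,0,0],
    [0,0,0],
    [0,0,0],
    [0,0,0],
    [0,0,0],
    [0,0,0],
  ],
)

```text
t: 15.7
ee_pos: [530.6, 166.7, 239.4]
orientation: [-1.571, 0.0, 0.001]
ft_force: [0.4, -0.3, -0.6]
width: 47.9
```

```bash
python3 -c "
from h import *
go(536,185,84,0);"
```

```text
pos [530.571 166.73  239.366] psi 0.00015191486210011974 yaxis [-0.001 -0.001 -1.   ] DELTA [ 0.55 15.54  1.84] ROT [ 0.001  0.    -0.001] t 15.7 w 47.851996192851345 F [ 0.373 -0.314 -0.649]
```

Request:
carry_out(
  delta_pos=[
    [0.5,0,1.8],
    [0.5,3,1.8],
    [0.5,6,1.8],
    [0.5,9,1.8],
    [0.5,12,1.8],
    [0.5,14,1.8],
    [0.5,15.5,1.8],
    [0.5,15.5,1.8],
    [0.5,15.5,1.8],
    [0.5,15.5,1.8],
  ],
  rotation=[
    [0,0,0],
    [0,0,0],
    [0,0,0],
    [0,0,0],
    [0,0,0],
    [0,0,0],
    [0,0,0],
    [0,0,0],
    [0,0,0],
    [0,0,0],
  ],
)

```text
t: 16.53
ee_pos: [536.8, 184.7, 85.6]
orientation: [-1.57, 0.0, -0.002]
ft_force: [0.6, 0.1, -0.4]
width: 47.4
```

Request:
carry_out(
  delta_pos=[
    [0,0,0],
    [0,0,0],
    [0,0,0],
    [0,0,0],
    [0,-3,0],
    [0,-7,0],
    [0,-11,0],
    [0,-15,0],
    [0,-17,-3],
    [0,-17,-7],
    [0,-17,-11],
    [0,-17,-15],
  ],
  rotation=[
    [0,0,0],
    [0,0,0],
    [0,0,0],
    [0,0,0],
    [0,0,0],
    [0,0,0],
    [0,0,0],
    [0,0,0],
    [0,0,0],
    [0,0,0],
    [0,0,0],
    [0,0,0],
  ],
  hand=85,
)

```text
t: 17.53
ee_pos: [535.9, 34.3, 255.9]
orientation: [-1.571, -0.003, -0.0]
ft_force: [0.7, 0.0, -0.3]
width: 58.4
```

Request:
carry_out(
  delta_pos=[
    [0,0,-4],
    [0,0,-8],
    [0,0,-12],
    [0,0,-14],
    [0,0,-14],
  ],
  rotation=[
    [0,0,0],
    [0,0,0],
    [0,0,0],
    [0,0,0],
    [0,0,0],
  ],
)

```text
t: 17.95
ee_pos: [535.9, -108.3, 255.0]
orientation: [-1.572, 0.002, -0.004]
ft_force: [-0.4, -0.0, 0.2]
width: 58.6
```

```bash
python3 look.py 4; python3 - <<'E'
from h import *
save(ctrl.get_image('side'),'side4')
E
```

```text
top red [172.721 171.459] 61 [596.486 224.003]
top red [197.692 176.231] 39 [582.348 151.95 ]
top red [182.41  188.967] 61 [545.329 194.614]
top red [197.915 189.596] 47 [543.434 150.366]
top red [174.27  206.333] 63 [495.382 216.145]
top red [118.417 321.167] 12 [181.51  356.948]
18.0 [ 535.784 -106.306  254.857] 58.41099301896572 [-0.218  0.27   1.776  0.     1.096 -0.214]
```

View pics/top4.png

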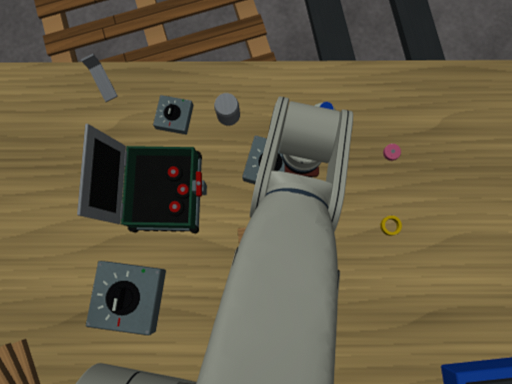

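View pics/side4.png

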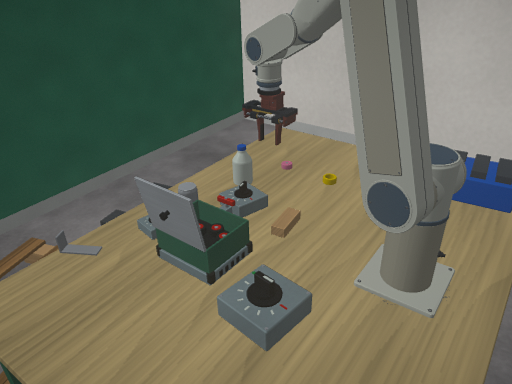

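```bash
python3 - <<'E'
from h import *
C=cam('top');yaw=-0.026;c=np.array([536.4,238.9,0])
ex=np.array([np.cos(yaw),np.sin(yaw),0]);ey=np.array([-np.sin(yaw),np.cos(yaw),0])
for th in np.arange(1.5,1.95,.05):
    h=c+90*ey+[0,0,120]; e=h-180*ey*np.cos(th)+[0,0,180*np.sin(th)]
    # outer edge z' offset
    print(round(th,2),proj(C,e+105*ex),proj(C,e-105*ex),e)
go(490,-106,330,0);go(490,430,330,0);go(490,430,240,0)
E
```

```text
1.5 [108.725 123.57 ] [100.47  215.869] [538.409 316.141 299.549]
1.55 [104.699 123.421] [ 96.288 215.744] [538.642 325.128 299.961]
1.6 [100.739 123.338] [ 92.179 215.644] [538.876 334.124 299.923]
1.65 [ 96.862 123.322] [ 88.159 215.571] [539.11  343.107 299.436]
1.7 [ 93.082 123.373] [ 84.244 215.523] [539.343 352.054 298.5  ]
1.75 [ 89.412 123.491] [ 80.448 215.503] [539.574 360.943 297.117]
1.8 [ 85.867 123.674] [ 76.786 215.508] [539.803 369.752 295.293]
1.85 [ 82.459 123.921] [ 73.272 215.54 ] [540.029 378.459 293.03 ]
1.9 [ 79.201 124.232] [ 69.916 215.598] [540.253 387.042 290.334]
pos [ 535.801 -104.131  254.739] psi -0.0005113729654347631 yaxis [ 0.  0. -1.] DELTA [-4.58 -7.53 -0.19] ROT [-0.    -0.001  0.   ] t 18.1 w 58.44923951699973 F [ 0.203  0.401 -0.104]
pos [ 535.801 -104.131  254.739] psi -0.0005113729654347631 yaxis [ 0.  0. -1.] DELTA [-4.61 -7.5  53.41] ROT [-0.    -0.001  0.   ] t 18.1 w 58.44923951699973 F [ 0.203  0.401 -0.104]
pos [ 535.801 -104.131  254.739] psi -0.0005113729654347631 yaxis [ 0.  0. -1.] DELTA [-4.61  1.5  53.41] ROT [-0.    -0.001  0.   ] t 18.1 w 58.44923951699973 F [ 0.203  0.401 -0.104]
```

Request:
carry_out(
  delta_pos=[
    [-1,-4,0],
    [-2,-8,0],
    [-3,-8.5,4],
    [-4,-8.5,8],
    [-4.6,-8.5,12],
    [-4.6,-8.5,16],
    [-4.6,-8.5,20],
    [-4.6,-8.5,24],
    [-4.6,-8.5,28],
    [-4.6,-8.5,32],
    [-4.6,-8.5,36],
    [-4.6,-8.5,40],
  ],
  rotation=[
    [0,0,0],
    [0,0,0],
    [0,0,0],
    [0,0,0],
    [0,0,0],
    [0,0,0],
    [0,0,0],
    [0,0,0],
    [0,0,0],
    [0,0,0],
    [0,0,0],
    [0,0,0],
  ],
  hand=255,
)

```text
t: 19.1
ee_pos: [488.1, 299.0, 339.8]
orientation: [-1.571, -0.002, 0.002]
ft_force: [1.8, -0.7, -0.2]
width: 0.6
```

```bash
python3 - <<'E'
from h import *
go(490,430,330,0);go(490,430,240,0)
E
```

```text
pos [488.144 298.993 339.825] psi 0.002766160464029405 yaxis [-0.  0. -1.] DELTA [ 0.22  0.99 13.1 ] ROT [-0.     0.003 -0.   ] t 19.1 w 0.627095052962121 F [ 1.752 -0.657 -0.15 ]
pos [488.144 298.993 339.825] psi 0.002766160464029405 yaxis [-0.  0. -1.] DELTA [ 0.22  9.99 13.1 ] ROT [-0.     0.003 -0.   ] t 19.1 w 0.627095052962121 F [ 1.752 -0.657 -0.15 ]
```

Request:
carry_out(
  delta_pos=[
    [0.2,0,4],
    [0.2,0,8],
    [0.2,0,12],
    [0.2,0,13.5],
    [0.2,0,13.5],
    [0.2,3,13.5],
    [0.2,6,13.5],
    [0.2,9,13.5],
    [0.2,9.5,13.5],
    [0.2,9.5,13.5],
    [0.2,9.5,13.5],
  ],
  rotation=[
    [0,0,0],
    [0,0,0],
    [0,0,0],
    [0,0,0],
    [0,0,0],
    [0,0,0],
    [0,0,0],
    [0,0,0],
    [0,0,0],
    [0,0,0],
    [0,0,0],
  ],
)

```text
t: 20.02
ee_pos: [492.2, 430.3, 246.0]
orientation: [-1.57, -0.001, -0.001]
ft_force: [-0.2, -0.1, 0.4]
width: 0.3
```

```bash
python3 - <<'E'
from h import *
save(ctrl.get_image('side'),'side5')
go(490,430,240,0)
E
```

```text
pos [492.716 430.722 246.834] psi -0.0001382549288915948 yaxis [ 0.002  0.002 -1.   ] DELTA [-0.27  0.68 -0.07] ROT [-0.002 -0.     0.002] t 20.0667 w 0.44792710676303327 F [ 0.05  -0.185  0.689]
```

View pics/side5.png

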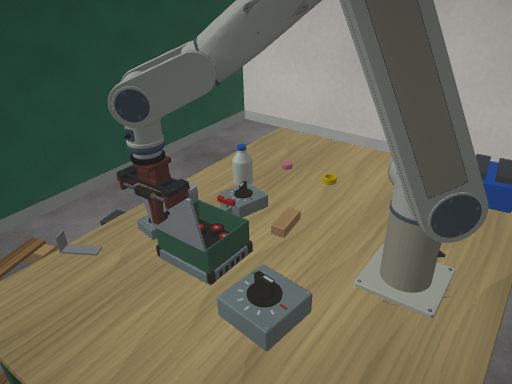

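Request:
carry_out(
  delta_pos=[
    [-0.2,0,-2],
    [-0.2,0,-4],
    [-0.2,0,-5],
    [-0.2,0,-6],
    [-0.2,0,-7],
    [-0.2,0,-8.3],
    [-0.2,0,-10],
    [-0.2,0,-11.7],
    [-0.2,0.4,-13.3],
    [-0.2,1,-14.9],
    [-0.2,1,-14.9],
  ],
  rotation=[
    [0,0,0],
    [0,0,0],
    [0,0,0],
    [0,0,0],
    [0,0,0],
    [0,0,0],
    [0,0,0],
    [0,0,0],
    [0,0,0],
    [0,0,0],
    [0,0,0],
  ],
)

```text
t: 20.98
ee_pos: [488.8, 277.4, 232.9]
orientation: [-1.574, 0.004, 0.001]
ft_force: [0.1, 0.4, -0.3]
width: 0.3
```

```bash
python3 - <<'E'
from h import *
save(ctrl.get_image('side'),'side6')
go(490,254,217.5,0);go(490,216,161,0)
E
```

```text
pos [489.298 278.832 233.531] psi -0.002179876321135369 yaxis [-0.002 -0.002 -1.   ] DELTA [ 0.08  1.61 -2.48] ROT [ 0.002 -0.002 -0.002] t 21.0333 w 0.07701493235913405 F [0.158 0.028 0.007]
pos [489.298 278.832 233.531] psi -0.002179876321135369 yaxis [-0.002 -0.002 -1.   ] DELTA [ 0.1   7.27 -6.27] ROT [ 0.002 -0.002 -0.002] t 21.0333 w 0.07701493235913405 F [0.158 0.028 0.007]
```

View pics/side6.png

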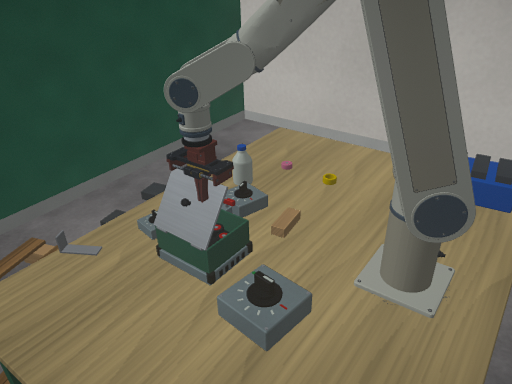

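Request:
carry_out(
  delta_pos=[
    [0,0.6,-1.3],
    [0,1.6,-2.5],
    [0,2.9,-3.8],
    [0,4.1,-4.8],
    [0,5.7,-5.7],
    [0,7.2,-6.5],
    [0,8.8,-7.2],
    [0,9.8,-8],
    [0,9.8,-8],
    [0,9.8,-8],
  ],
  rotation=[
    [0,0,0],
    [0,0,0],
    [0,0,0],
    [0,0,0],
    [0,0,0],
    [0,0,0],
    [0,0,0],
    [0,0,0],
    [0,0,0],
    [0,0,0],
  ],
)

```text
t: 21.87
ee_pos: [489.5, 200.6, 136.0]
orientation: [-1.572, 0.002, 0.001]
ft_force: [-0.5, 0.3, 0.3]
width: 0.7
```

```bash
python3 - <<'E'
from h import *
save(ctrl.get_image('side'),'side7')
go(490,185,127,0)
E
```

```text
pos [490.104 201.178 136.71 ] psi -0.00031781085634255424 yaxis [-0. -0. -1.] DELTA [-0.01  0.97 -1.62] ROT [ 0. -0. -0.] t 21.9167 w 0.0999928543101976 F [0.555 0.418 0.002]
```

View pics/side7.png

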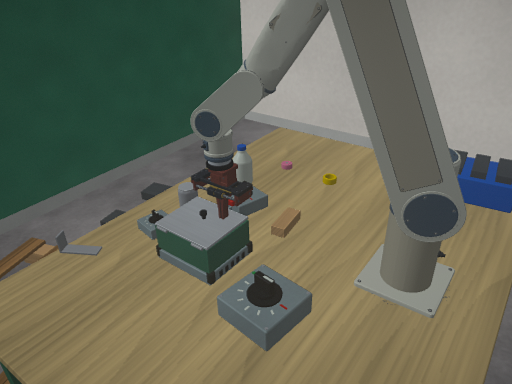

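Request:
carry_out(
  delta_pos=[
    [0,-0.3,-1.5],
    [0,-0.3,-2.8],
    [0,0.3,-2.8],
    [0,0.7,-2.8],
    [0,1,-2.8],
    [0,1.1,-2.8],
    [0,1.1,-2.8],
    [0,1.1,-2.8],
  ],
  rotation=[
    [0,0,0],
    [0,0,0],
    [0,0,0],
    [0,0,0],
    [0,0,0],
    [0,0,0],
    [0,0,0],
    [0,0,0],
  ],
)

```text
t: 22.58
ee_pos: [490.4, 173.4, 127.7]
orientation: [-1.571, -0.001, -0.0]
ft_force: [-6.8, -6.9, 27.0]
width: 0.4
```

```bash
python3 - <<'E'
from h import *
go(490,175,127,0)
E
```

```text
pos [490.379 173.379 127.749] psi 0.0007520146400909977 yaxis [ 0.001 -0.001 -1.   ] DELTA [-0.04  0.07  0.16] ROT [0.001 0.001 0.001] t 22.5833 w 0.4058673690704313 F [-6.773 -6.913 27.012]
```

Request:
carry_out(
  delta_pos=[
    [0,-3,0],
    [0,-7,0],
    [0.5,-10,-3],
    [2,-11,-6],
    [3,-12,-6],
    [4,-12,-6],
    [4.5,-12,-6],
    [4.5,-12,-6],
    [4.5,-12,-6],
    [4.5,-12,-6],
  ],
  rotation=[
    [0,0,0],
    [0,0,0],
    [0,-0.1,0],
    [0,-0.2,0],
    [0,-0.3,0],
    [0,-0.4,0],
    [0,-0.5,0],
    [0,-0.6,0],
    [0,-0.7,0],
    [0,-0.8,0],
  ],
  hand=150,
)

```text
t: 23.42
ee_pos: [535.0, 113.9, 245.1]
orientation: [-1.477, -0.629, 0.63]
ft_force: [0.5, -0.1, -0.1]
width: 36.0
```

```bash
python3 - <<'E'
from h import *
go(535,129,250,np.pi/2)
E
```

```text
pos [534.981 113.891 245.127] psi 0.8051629859640527 yaxis [-0.001  0.    -1.   ] DELTA [ 1.09 -0.49  1.05] ROT [-0.001 -0.766 -0.   ] t 23.4167 w 36.00924292537763 F [ 0.52  -0.068 -0.056]
```

Request:
carry_out(
  delta_pos=[
    [1.1,-0.5,1],
    [1.1,-0.5,1],
    [1.1,-0.5,1],
    [1.1,-0.5,1],
    [1.1,-0.5,1],
    [1.1,-0.5,1],
    [1.1,-0.5,1],
    [1.1,-0.5,1],
    [1.1,-0.5,1],
  ],
  rotation=[
    [0,-0.1,0],
    [0,-0.2,0],
    [0,-0.3,0],
    [0,-0.4,0],
    [0,-0.5,0],
    [0,-0.6,0],
    [0,-0.7,0],
    [0,-0.766,0],
    [0,-0.766,0],
  ],
)

```text
t: 24.17
ee_pos: [535.3, 128.8, 250.2]
orientation: [-1.21, -1.207, 1.208]
ft_force: [0.5, 0.1, 0.1]
width: 35.8
```

```bash
python3 - <<'E'
from h import *
o=ctrl.get_obs();w=ctrl.get_image('wrist');save(w,'wrist8');W=cam('wrist',o)
hsv=cv2.cvtColor(w,cv2.COLOR_RGB2HSV)
m=cv2.inRange(hsv,(0,150,150),(8,255,255))|cv2.inRange(hsv,(174,150,150),(180,255,255))
n,l,s,c=cv2.connectedComponentsWithStats(m)
for i in range(1,n):
    if s[i,4]>200:
        print(c[i],s[i],ray(W,*c[i],150))
        ys,xs=np.where(l==i);b=cv2.boxPoints(cv2.minAreaRect(np.c_[xs,ys].astype(np.float32)))
        print([ray(W,*p,150)[:2] for p in b],b)
C=cam('top');t=ctrl.get_image('top');save(t,'top8')
go(535,129,132,np.pi/2)
E
```

```text
[256.645 193.719] [249 162  16  66 822] [535.395 131.667 150.   ]
[array([506.436, 124.543]), array([506.143, 137.135]), array([567.758, 139.065]), array([568.092, 125.63 ])] [[248.537 162.036]
 [262.944 161.684]
 [264.534 226.914]
 [250.128 227.265]]
pos [535.346 128.66  250.301] psi 1.5641439094914005 yaxis [-0.  0. -1.] DELTA [ 0.03 11.83  0.03] ROT [-0.    -0.007  0.   ] t 24.2667 w 36.13072651629479 F [-0.531  0.06   0.478]
```

View pics/wrist8.png

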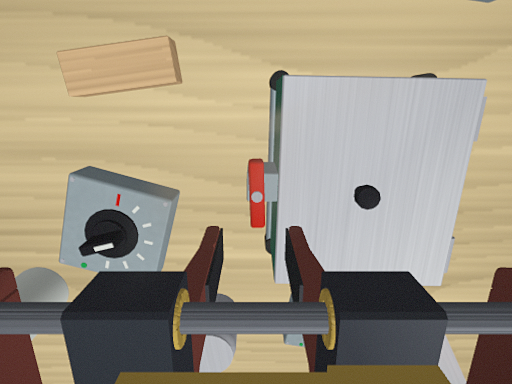

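View pics/top8.png

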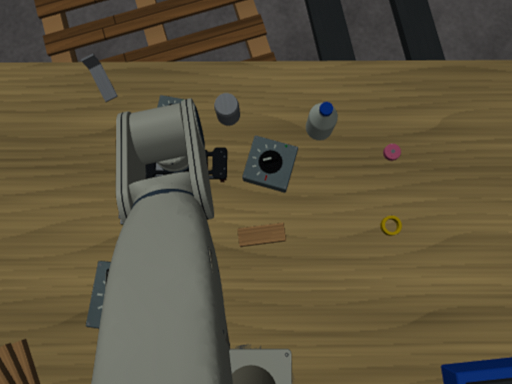

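Request:
carry_out(
  delta_pos=[
    [0.2,3,-0.05],
    [0.2,6,-0.05],
    [0.2,9,-0.05],
    [0.2,10.5,-0.05],
    [0.2,11.6,-0.05],
    [0.2,11.6,-0.05],
    [0.2,11.6,-0.05],
    [0.2,11.6,-0.05],
  ],
  rotation=[
    [0,-0.03,0],
    [0,-0.03,0],
    [0,-0.03,0],
    [0,-0.03,0],
    [0,-0.03,0],
    [0,-0.03,0],
    [0,-0.03,0],
    [0,-0.03,0],
  ],
)

```text
t: 24.93
ee_pos: [536.9, 130.5, 135.8]
orientation: [-1.199, -1.229, 1.226]
ft_force: [-0.2, -1.0, -0.5]
width: 36.2
```

Request:
carry_out(
  delta_pos=[
    [0,0,0],
    [0,0,0],
    [0,0,0],
    [0,0,0],
    [0,0,0],
    [0,0,0],
  ],
  rotation=[
    [0,0,0],
    [0,0,0],
    [0,0,0],
    [0,0,0],
    [0,0,0],
    [0,0,0],
  ],
  hand=255,
)

```text
t: 25.43
ee_pos: [536.4, 131.3, 135.4]
orientation: [-1.197, -1.229, 1.226]
ft_force: [-1.0, 5.7, 2.7]
width: 14.2
```

```bash
python3 - <<'E'
from h import *
o=ctrl.get_obs();print(o['moment'])
go(535.5,130,132,-0.026)
E
```

```text
[ 0.858  0.045 -0.021]
pos [536.366 131.252 135.398] psi 1.5955900709748567 yaxis [ 0.001  0.002 -1.   ] DELTA [-0.12  0.34  0.09] ROT [-0.     1.622  0.002] t 25.4333 w 14.191126084669582 F [-0.976  5.735  2.697]
```

Request:
carry_out(
  delta_pos=[
    [0.08,0,0],
    [0.08,0,0],
    [0.08,0,0],
    [0.08,0,0],
    [0.08,0,0],
    [0.08,0,0],
    [0.08,0,0],
    [0.08,0,0],
    [0.08,0,0],
    [0.08,0,0],
    [0.08,0,0],
    [0.08,0,0],
  ],
  rotation=[
    [0,0.05,0],
    [0,0.15,0],
    [0,0.25,0],
    [0,0.35,0],
    [0,0.45,0],
    [0,0.55,0],
    [0,0.65,0],
    [0,0.75,0],
    [0,0.85,0],
    [0,0.95,0],
    [0,1.05,0],
    [0,1.15,0],
  ],
)

```text
t: 26.43
ee_pos: [537.1, 132.4, 135.4]
orientation: [-1.541, -0.348, 0.343]
ft_force: [1.6, 8.1, -0.7]
width: 13.7
```

```bash
python3 - <<'E'
from h import *
o=ctrl.get_obs();print(o['moment'])
go(536.4,131.3,135,-0.026)
E
```

```text
[ 1.051 -0.388  0.089]
pos [537.122 132.373 135.448] psi 0.44073185173619234 yaxis [ 0.003  0.002 -1.   ] DELTA [-0.11  0.04 -0.07] ROT [-0.002  0.467  0.003] t 26.4333 w 13.674802130796591 F [ 1.64   8.063 -0.689]
```

Request:
carry_out(
  delta_pos=[
    [0,0,0],
    [0,0,0],
    [0,0,0],
    [0,0,0],
    [0,0,0],
    [0,0,0],
    [0,0,0],
  ],
  rotation=[
    [0,0.1,0],
    [0,0.2,0],
    [0,0.3,0],
    [0,0.4,0],
    [0,0.47,0],
    [0,0.47,0],
    [0,0.47,0],
  ],
)

```text
t: 27.02
ee_pos: [537.6, 132.5, 135.4]
orientation: [-1.568, 0.016, -0.023]
ft_force: [2.9, 6.8, -2.0]
width: 13.9
```

Request:
carry_out(
  delta_pos=[
    [0,0,0],
    [0,0,0],
    [0,0,0],
    [0,0,0],
    [0,-2,0],
    [0,-4,0],
    [0,-7,0],
    [0,-10,0],
    [0,-12,-4],
    [0,-12,-8],
    [0,-12,-12],
    [0,-12,-14],
  ],
  rotation=[
    [0,0,0],
    [0,0,0],
    [0,0,0],
    [0,0,0],
    [0,0,0],
    [0,0,0],
    [0,0,0],
    [0,0,0],
    [0,0,0],
    [0,0,0],
    [0,0,0],
    [0,0,0],
  ],
  hand=150,
)

```text
t: 28.02
ee_pos: [532.2, -12.2, 255.4]
orientation: [-1.572, 0.019, -0.021]
ft_force: [0.1, 0.6, -0.4]
width: 36.1
```

```bash
python3 - <<'E'
from h import *
ctrl.get_image('side')
o=ctrl.get_obs();w=ctrl.get_image('wrist');save(w,'wrist9');W=cam('wrist',o)
hsv=cv2.cvtColor(w,cv2.COLOR_RGB2HSV)
m=cv2.inRange(hsv,(0,150,150),(8,255,255))|cv2.inRange(hsv,(174,150,150),(180,255,255))
n,l,s,c=cv2.connectedComponentsWithStats(m)
for i in range(1,n):
    if s[i,4]>200:
        print(c[i],s[i],ray(W,*c[i],150))
        ys,xs=np.where(l==i);b=cv2.boxPoints(cv2.minAreaRect(np.c_[xs,ys].astype(np.float32)))
        print([ray(W,*p,150)[:2] for p in b],b)
o=ctrl.get_obs();print(o['ee_pos'],o['t'])
save(ctrl.get_image('side'),'side9')
E
```

```text
[256.655  31.251] [249   0  16  56 718] [537.843 118.527 150.   ]
[array([532.462, 140.301]), array([543.997, 140.002]), array([543.362, 101.148]), array([531.269, 101.462])] [[249.   0.]
 [264.   0.]
 [264.  55.]
 [249.  55.]]
[532.21  -11.807 254.843] 28.1167
```

View pics/wrist9.png

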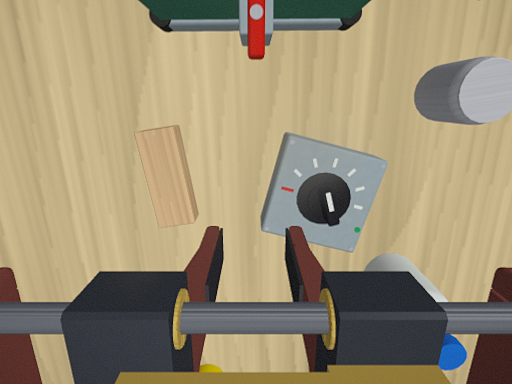

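```bash
python3 - <<'E'
from h import *
w=cv2.cvtColor(cv2.imread('pics/wrist9.png'),cv2.COLOR_BGR2RGB)
o=ctrl.get_obs();o=dict(o);o['ee_pos']=np.array([532.2,-11.8,255])
W=cam('wrist',o)
print('controller corners z50')
P=np.array([ray(W,u,v,50)[:2] for u,v in [(287,133),(387,161),(355,243),(264,222)]]);print(P,P.mean(0))
print([np.degrees(np.arctan2(*(P[(i+1)%4]-P[i])[::-1])) for i in range(4)],np.linalg.norm(P-np.roll(P,1,0),axis=1))
r=ray(W,287,188.5,50);print('red',r)
print('line ends z94',ray(W,327,192,94),ray(W,331,212,94))
x=w[120:260,250:400];save(cv2.resize(x,None,fx=5,fy=5,interpolation=cv2.INTER_CUBIC)[:600],'c9')
t=ctrl.get_image('top');save(cv2.resize(t[125:200,90:310],None,fx=3.6,fy=3.6,interpolation=cv2.INTER_CUBIC),'c9t')
C=cam('top')
E
```

```text
controller corners z50
[[ 572.851   30.797]
 [ 695.189   -6.226]
 [ 663.736 -115.553]
 [ 543.55   -82.347]] [618.831 -43.332]
[np.float64(-16.837249442689448), np.float64(-106.05048374391066), np.float64(164.55529959066877), np.float64(75.48117988227706)] [116.877 127.817 113.761 124.688]
red [573.181 -37.908  50.   ]
line ends z94 [612.864 -30.454  94.   ] [618.398 -54.216  94.   ]
```

View pics/c9.png

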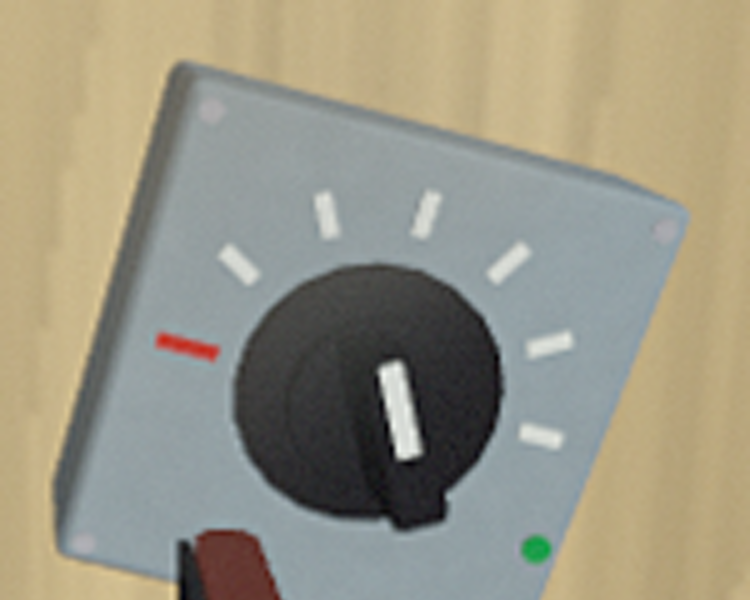

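View pics/c9t.png

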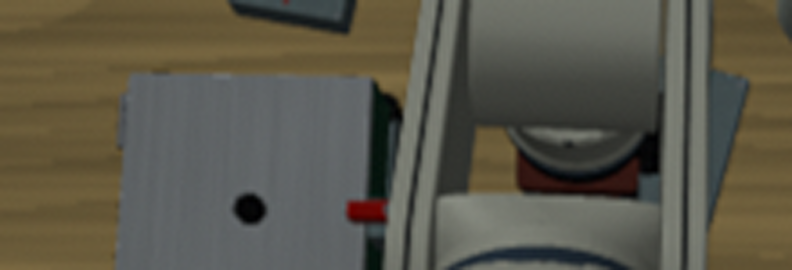

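View pics/side9.png

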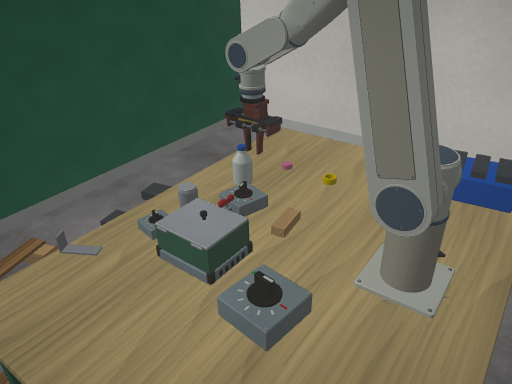

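```bash
python3 - <<'E'
from h import *
C=cam('top');print(ray(C,263.3,159.7,94),ray(C,271.3,158,94))
go(610,-110,200,0.26)
E
```

```text
[611.942 -35.817  94.   ] [616.636 -57.492  94.   ]
pos [532.415  -9.176 254.608] psi -0.025787815535720404 yaxis [-0.  0. -1.] DELTA [ 8.02  5.46 -9.88] ROT [-0.    -0.286 -0.   ] t 28.2167 w 36.016405201488226 F [-0.5    1.13  -0.031]
```

Request:
carry_out(
  delta_pos=[
    [2,1,-2.5],
    [4,2.5,-5],
    [6,4,-7.5],
    [8,5.4,-9.9],
    [8,5.4,-9.9],
    [8,5.4,-9.9],
    [8,5.4,-9.9],
    [8,5.4,-9.9],
  ],
  rotation=[
    [0,-0.1,0],
    [0,-0.2,0],
    [0,-0.286,0],
    [0,-0.286,0],
    [0,-0.286,0],
    [0,-0.286,0],
    [0,-0.286,0],
    [0,-0.286,0],
  ],
)

```text
t: 28.88
ee_pos: [609.9, -108.2, 201.2]
orientation: [-1.561, -0.207, 0.207]
ft_force: [0.5, 0.3, 0.1]
width: 36.2
```

```bash
python3 - <<'E'
from h import *
o=ctrl.get_obs();w=ctrl.get_image('wrist');save(w,'wrist10');W=cam('wrist',o)
hsv=cv2.cvtColor(w,cv2.COLOR_RGB2HSV)
m=cv2.inRange(hsv,(0,0,160),(180,60,255))
n,l,s,c=cv2.connectedComponentsWithStats(m)
for i in range(1,n):
    if 60<s[i,4]<2000: print(c[i],s[i],ray(W,*c[i],94),ray(W,*c[i],50))
m=cv2.inRange(hsv,(0,150,110),(8,255,255))
n,l,s,c=cv2.connectedComponentsWithStats(m)
for i in range(1,n):
    if s[i,4]>60: print('red',c[i],s[i],ray(W,*c[i],50))
go(614,-55,70,0.26)
E
```

```text
[279.615 125.16 ] [277 112   7  27 156] [615.855 -44.373  94.   ] [620.253 -46.534  50.   ]
[348.354 253.233] [326 232  46  39 859] [ 716.259 -144.99    94.   ] [ 737.05  -163.579   50.   ]
pos [ 609.957 -108.287  201.423] psi 0.2634827917692082 yaxis [ 0.001  0.    -1.   ] DELTA [ 1.77 13.14  5.04] ROT [0.    0.003 0.001] t 28.9333 w 35.97933630759085 F [-0.428 -0.127  0.237]
```

View pics/wrist10.png

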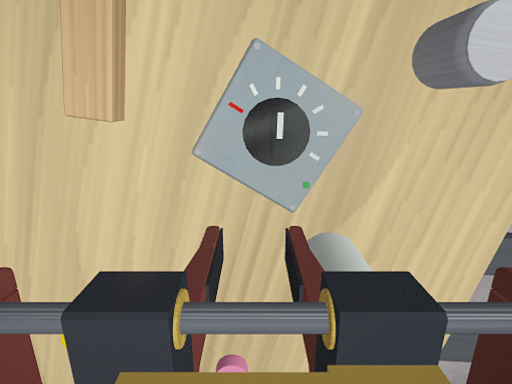

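```bash
python3 - <<'E'
from h import *
o=dict(ctrl.get_obs());W=cam('wrist',o)
w=cv2.cvtColor(cv2.imread('pics/wrist10.png'),cv2.COLOR_BGR2RGB)
g=cv2.cvtColor(w,cv2.COLOR_RGB2GRAY)
m=(g<75).astype(np.uint8); m[:90]=0;m[172:]=0;m[:,:238]=0;m[:,315:]=0
cs,_=cv2.findContours(m,cv2.RETR_EXTERNAL,cv2.CHAIN_APPROX_NONE)
k=max(cs,key=cv2.contourArea);(u,v),r=cv2.minEnclosingCircle(k);print(u,v,r,cv2.boundingRect(k),ray(W,u,v,60),ray(W,u,v,64))
pts=[(256,38),(361,110),(294,211),(193,152)]
P=np.array([ray(W,*p,50)[:2] for p in pts]);print(P.mean(0),np.linalg.norm(P-np.roll(P,1,0),axis=1),[np.degrees(np.arctan2(*(P[(i+1)%4]-P[i])[::-1])) for i in range(4)])
print(ray(W,280,112,94),ray(W,279.5,139,94))
E
```

```text
275.6775817871094 130.96728515625 33.91328811645508 (243, 98, 58, 67) [617.279 -52.564  60.   ] [616.906 -52.283  64.   ]
[618.612 -53.644] [124.969 123.097 123.862 125.168] [np.float64(-16.65598426297904), np.float64(-105.22702986581044), np.float64(163.8661442748844), np.float64(73.812837733776)]
[613.184 -33.858  94.   ] [619.3   -55.967  94.   ]
```

```bash
python3 - <<'E'
from h import *
go(617,-54,70,0.26)
E
```

```text
pos [ 609.957 -108.287  201.423] psi 0.2634827917692082 yaxis [ 0.001  0.    -1.   ] DELTA [ 2.09 13.14  5.06] ROT [0.    0.003 0.001] t 28.9333 w 35.97933630759085 F [-0.428 -0.127  0.237]
```

Request:
carry_out(
  delta_pos=[
    [1,0,2.5],
    [2.1,2,5.1],
    [2.1,5,5.1],
    [2.1,8,5.1],
    [2.1,10,5.1],
    [2.1,12,5.1],
    [2.1,13.1,5.1],
    [2.1,13.1,5.1],
    [2.1,13.1,5.1],
  ],
  rotation=[
    [0,0,0],
    [0,0,0],
    [0,0,0],
    [0,0,0],
    [0,0,0],
    [0,0,0],
    [0,0,0],
    [0,0,0],
    [0,0,0],
  ],
)

```text
t: 29.68
ee_pos: [617.3, -54.6, 70.2]
orientation: [-1.561, -0.206, 0.206]
ft_force: [0.5, -0.3, 0.1]
width: 36.1
```

Request:
carry_out(
  delta_pos=[
    [0,0,0],
    [0,0,0],
    [0,0,0],
    [0,0,0],
    [0,0,0],
    [0,0,0],
  ],
  rotation=[
    [0,0,0],
    [0,0,0],
    [0,0,0],
    [0,0,0],
    [0,0,0],
    [0,0,0],
  ],
  hand=255,
)

```text
t: 30.18
ee_pos: [618.5, -55.1, 70.8]
orientation: [-1.561, -0.208, 0.203]
ft_force: [1.4, 1.6, 5.6]
width: 13.8
```

```bash
python3 - <<'E'
from h import *
go(617,-54,70,0.26-1.047)
print(ctrl.get_obs()['moment'])
E
```

```text
pos [618.55  -55.084  70.806] psi 0.2617541911224051 yaxis [ 0.003 -0.    -1.   ] DELTA [-0.12  0.08  0.14] ROT [-0.001  1.049  0.003] t 30.1833 w 13.838423745781089 F [1.372 1.569 5.641]
[ 0.17  -0.272 -0.104]
```

Request:
carry_out(
  delta_pos=[
    [0,0,0],
    [0,0,0],
    [0,0,0],
    [0,0,0],
    [0,0,0],
    [0,0,0],
    [0,0,0],
    [0,0,0],
    [0,0,0],
    [0,0,0],
    [0,0,0],
    [0,0,0],
  ],
  rotation=[
    [0,0.1,0],
    [0,0.2,0],
    [0,0.3,0],
    [0,0.4,0],
    [0,0.5,0],
    [0,0.6,0],
    [0,0.7,0],
    [0,0.8,0],
    [0,0.9,0],
    [0,1.05,0],
    [0,1.05,0],
    [0,1.05,0],
  ],
)

```text
t: 31.18
ee_pos: [617.9, -54.9, 70.8]
orientation: [-1.481, 0.616, -0.618]
ft_force: [0.0, 2.4, 8.5]
width: 13.6
```

Request:
carry_out(
  delta_pos=[
    [0,0,0],
    [0,0,0],
    [0,0,0],
    [0,0,0],
    [0,-2,0],
    [0,-4,0],
    [0,-7,0],
    [0,-10,0],
    [0,-12,-3],
    [0,-13,-6],
    [0,-13,-6],
    [0,-13,-6],
  ],
  rotation=[
    [0,0,0],
    [0,0,0],
    [0,0,0],
    [0,0,0],
    [0,0,0],
    [0,0,0],
    [0,0,0],
    [0,0,0],
    [0,0,0],
    [0,0,0],
    [0,0,0],
    [0,0,0],
  ],
  hand=150,
)

```text
t: 32.18
ee_pos: [574.3, -98.3, 200.3]
orientation: [-1.481, 0.617, -0.618]
ft_force: [0.4, 0.5, 0.1]
width: 36.1
```

```bash
python3 - <<'E'
from h import *
go(560,-115,280)
w=ctrl.get_image('wrist');save(w,'wrist11')
E
```

```text
pos [574.257 -98.264 200.282] psi -0.7899841149708889 yaxis [ 0.001 -0.    -1.   ] DELTA [ 0.19 -7.97 -2.19] ROT [-0.001  0.     0.001] t 32.1833 w 36.1352339190408 F [0.448 0.529 0.125]
```

View pics/wrist11.png

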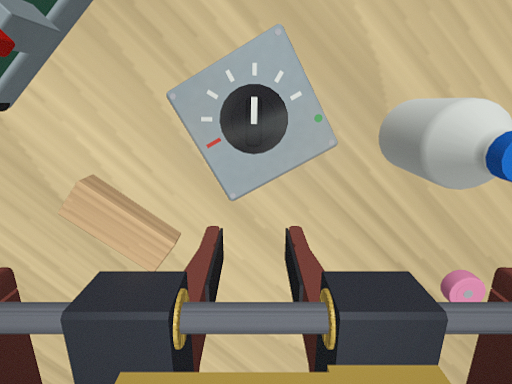

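Request:
carry_out(
  delta_pos=[
    [0,-4,-3],
    [0,-8,-7],
    [2,-8,-11],
    [5,-8,-14],
    [9,-8,-16],
    [12,-8,-17],
    [14,-8,-17],
    [16,-8,-17],
    [16,-8,-17],
    [16,-8,-17],
  ],
  rotation=[
    [0,0,0],
    [0,0,0],
    [0,0,0],
    [0,0,0],
    [0,0,0],
    [0,0,0],
    [0,0,0],
    [0,0,0],
    [0,0,0],
    [0,0,0],
  ],
)

```text
t: 33.07
ee_pos: [567.5, -330.5, 277.7]
orientation: [-1.481, 0.618, -0.614]
ft_force: [0.1, -0.1, 0.9]
width: 36.3
```

```bash
python3 look.py 12; python3 - <<'E'
from h import *
t=cv2.cvtColor(cv2.imread('pics/top12.png'),cv2.COLOR_BGR2RGB)
s=ctrl.get_image('side')
a=cv2.resize(t[120:245,75:305],None,fx=3.4,fy=3.4,interpolation=cv2.INTER_CUBIC)
save(a[:,:800],'c12');save(cv2.resize(s[150:290,130:300],None,fx=4,fy=4,interpolation=cv2.INTER_CUBIC),'s12')
E
```

```text
top red [191.263 182.5  ] 38 [564.075 169.878]
top red [204.971 182.657] 35 [563.547 130.695]
top red [118.364 321.091] 11 [181.708 357.103]
33.1167 [ 566.956 -329.754  277.961] 36.27530920705769 [-0.545  0.417  1.505  0.     1.222  0.242]
```

View pics/c12.png

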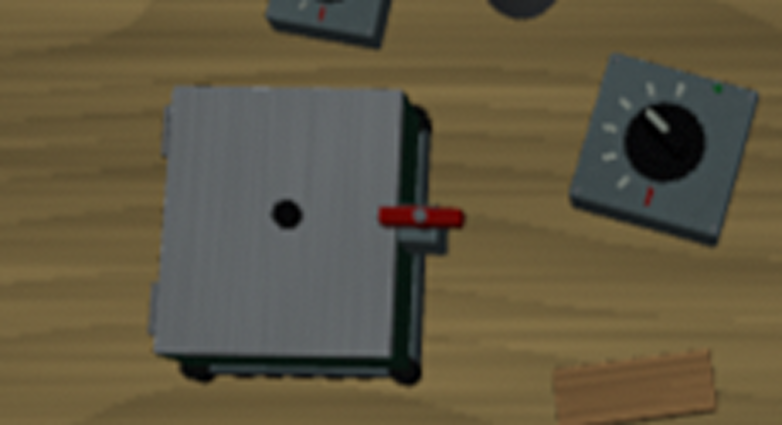

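View pics/s12.png

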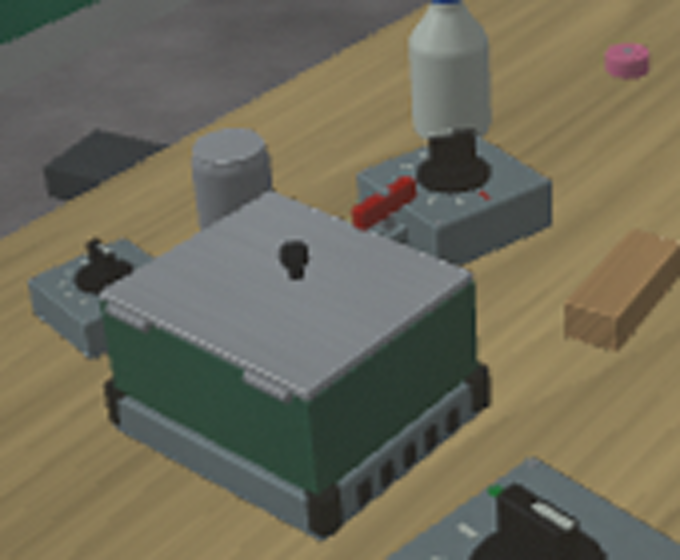

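View pics/top12.png

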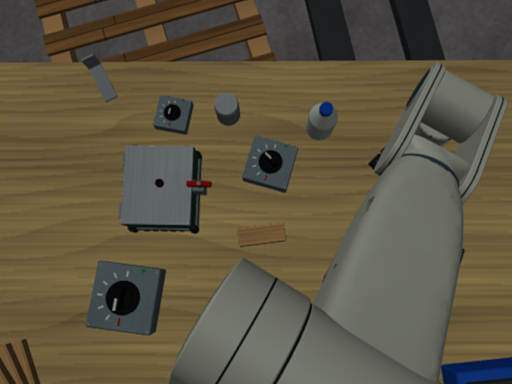

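```bash
python3 -c "
from h import *
print(ctrl.close_job(), ctrl.get_obs()['t'])"
```

```text
the job is handed in; nothing more can be done
the job is handed in; nothing more can be done
```

The job is done and handed in at about 33 s; the hand-in gave no verdict.

- **Wheels:** Only three were on the bench, and all three are in the tub. I saw them there before shutting the lid, and no others showed in later views.
- **Lid and turnbutton:** I pushed the lid down until it sat at about 128 mm (its shut height) under roughly 27 N. I then turned the red turnbutton about 1.62 rad clockwise. The last top and side pictures show it square across the wall, with one end over the lid.
- **Dial:** It started at position 2 on the middle-sized controller. I turned it two clicks clockwise, after the lid was secured, and the close-up shows the white line pointing at mark 4.
- **Other objects:** The yellow roll, bottle, offcut, tin, pink look-alike and the other two controllers were not touched.

Two checks disagreed slightly:
- **Dial position:** the top and wrist cameras put the dial centre about 5 mm apart. The grip still closed on the bar normally.
- **Turnbutton force:** up to about 8 N of side force showed while turning the turnbutton, from being slightly off centre.

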